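# Eject a stuck brazed bit with the knockout rod and taper drift

## Task

The brazed bit is stuck in the nest of the ejector stand. Lay the taper drift on the stand's runway, nose towards the slot, and push it through the slot under the nest, without forcing or jamming it, until you feel its nose come up against the stop screw at the far end; this drives the knockout rod up and the bit out of the nest. Leave the drift in the slot holding the rod up, stand the freed bit tip up and fully down in the empty hole of the rack, and leave the jar, caliper and tongs where they are.

Things in the scene. Friction and masses are not known exactly. Their poses are not given: they have to be found in the camera images.
- stand: fixed ejector stand of bright steel, a dark round nest on top. Origin: on the bench, on the vertical axis of nest and knockout rod; z up, x is the way the drift is pushed. Base plate 80 mm wide, 8 mm thick, from x = -190 mm (the long end, the runway) to +120 mm; on it two legs with a slot between them along x, 23 mm wide, 32 mm high, open at both ends; above it a bridge block and the nest
- legs: the two legs of the stand either side of the slot, 36 mm long in x (faces at x = -18 and +18 mm), 32 mm high, fixed; origin and axes as the stand's. A drift that misses the slot or goes in askew jams on them: keep its force on them under 30 N
- stop_block: small steel block on the far end of the stand's base plate (fixed; origin and axes as the stand's), its near face at x = 100 mm. From it a blunt 8 mm stop screw points at the slot, its axis 4.5 mm above the runway; its tip is anywhere from x = 67 to 87 mm, set differently each time and not reported: it has to be felt. It takes no more than 18 N from the drift
- slot_mouth (a point): middle of the slot's entry between the leg faces, at the level of the runway's top (stand x = -18 mm, y = 0, 8 mm above the bench)
- nest_rim (a point): centre of the nest's flat top rim, 102 mm above the bench. The nest is 70 mm in diameter; its pocket, 33 mm wide and 18 mm deep, takes the bit's head, the 22 mm bore below takes the shank, which two spring plungers grip from the sides. The force that starts the bit differs each time, about 13 to 21 N; they let go once the bit has risen about 10 mm
- knockout_rod (a joint): height (m) of the vertical knockout rod, 10 mm thick, above its lowest position; starts between 0 and 2.5 mm and does not drop by itself. At 0 its round foot hangs 10 mm above the runway in the middle of the slot and its top is 3 mm below the seated bit. With the drift against the stop screw it is at 19 mm; the bit then stands 16 mm above its seat and is loose
- bit: round brazed steel bit with a blunt cone on top, 50 mm high, about 0.16 kg. Origin: centre of the shank's lower end; z towards the tip. Shank 24 mm long (15 mm thick, 20 mm from 13 mm up), head 30 mm in diameter from 24 to 42 mm, then an 8 mm cone. Seated in the nest its origin is 60 mm above the bench and the head's top level with the rim: nothing to grip
- drift: taper drift, a loose steel wedge with a handle, 0.5 to 0.7 kg, flat on the bench. Origin: on its underside below its shoulder's front face; x to the nose, z up. Oiled blade 20 mm wide, x = 0 to 108 mm (narrowing to 10 mm over the last 15), top flat and 29 mm high up to x = 43 mm, then sloping to 8 mm. Shoulder 46 mm wide, 30 mm high; it stays 3 to 23 mm short of the legs
- drift_grip (a point): middle of the drift's handle, which is 24 mm wide, 26 mm high and 92 mm long (drift x = -55 mm, 13 mm above its underside); to be gripped across its width
- rack: aluminium rack for finished bits, fixed to the bench, 250 x 56 mm and 30 mm high, five holes 23 mm wide and 27 mm deep in a row along its x, 50 mm apart; four hold finished bits. Origin: centre of its underside
- rack_hole (a point): centre of the mouth of the rack's one empty hole, at the end of the row at -x of the rack, level with the rack's top (30 mm above the bench). A bit fully down rests with its head on the rack's top, its origin 24 mm below this point
- flux_jar: bystander: white jar with a yellow lid, 64 mm wide, 75 mm high; origin centre of its underside
- caliper: bystander: steel caliper, 210 mm long, lying flat; origin on its underside
- tongs: bystander: long steel tweezers, 230 mm long, lying flat; origin on their underside
Mind the look-alikes: they are no part of the job. What is meant by the drift is not red, and is the smaller of those in its own colour.

How it is judged:
By the outcome, as a careful person would: the job done as asked, in the order asked, and still so for the second after the job is handed in, with the robot touching nothing.
It also fails if it takes over 72 s, if anything falls off the work surface, if the arm or the gripper's body presses on something with over 40 N, if the wrist force passes 120 N, or if a joint passes its speed limit or range.

## Robot

A 7-joint arm with a two-finger parallel gripper is mounted at the origin on the work surface. World frame = base frame: x ahead of the robot, y to its left, z up, the work surface at z = 0. Lengths are in m, angles in rad, forces in N, time in s.
With the tool pointing down it reaches from about 0.4 to 0.85 m from the base axis. Payload 10.4 kg.
Tool frame: the origin (TCP) lies on the centre line of the jaws, within the pads' length; the fingertips stand 19 mm ahead of it and the grasp point (between the pads) is the TCP; z points along the fingers, y is the line along which they close (so a half turn about z gives the same grasp; the last joint's range is limited). The gripper opens to 85 mm and grips with 20 to 120 N. Pads are 22 mm wide; open, the fingers measure 114 mm over their backs; the gripper's body (76 mm by 85 mm) begins 54 mm behind the grasp point. The pads swing forward as they close: fully open they stand 13 mm farther back than shut.
Start: joints at [1.127, 0.332, -0.065, 1.46, 0.022, 1.35, -0.088], TCP at [0.255, -0.57, 0.25] pointing down, gripper open.
Joint ranges: [-2.6, 2.6], [-0.5, 2.12], [-1.47, 1.34], [0.16, 2.42], [-1.27, 4.41], [0.06, 2.06], [-2.6, 2.6]. Speed limits (rad/s): [2.22, 2.22, 2.79, 2.79, 3.14, 3.14, 3.14].

## Interface

Orientations are given as a rotation vector (axis times angle).
In Python, from cell import status, imaging, order gives the robot as it stands.
- The arm moves only by the tool arm_command, never from a script. Its argument "motion" is a list of rows, each an object of numbers: "dx", "dy", "dz": the shift along the tool's x, y, z in mm; "yaw": the turn about the tool's z in rad. In form: [{"dx": .., "dy": .., "dz": .., "yaw": ..}, ...]. A call has 1 to 20 rows; each row shifts and turns the commanded pose from where the row before left it, along the tool's axes as they then stand; what a row does not reach is not made up. A row lasts 1/12 s, in which the tool goes at most 41.7 mm and 7.16 degrees, less where a joint would pass 70% of its speed; a pose out of reach is approached as far as the arm can. A call is refused whole if a number of a shift passes 41.7 or a number of a turn 0.125, either way. A call with a gripper value outside its range is refused whole. "hand" is the closure, from -1 (fully open) to 1 (shut), set as the call begins (left out, the last holds). The fingers move at their own pace and stop on an object; the grip force is fixed at half the most. Time passes only in rows, so rows that do not move let the fingers close. It gives the time, the measured TCP pose, the force, the opening and the grip force at its end, in the units of the state.
- status.read_state(): the state, without advancing time (a new reading comes with each control period).
- imaging.capture(name): name is "side" or "top" or "wrist"; returns a dict with "pixels" (420x560x3 uint8, red, green, blue), "fov_y" (degrees; the focal length in pixels is half the picture's height over the tangent of half this angle, whatever the lens; pixels are square), "cx", "cy" (the principal point, pixels), "R" (3x3) and "t" (3): a world point X has camera coordinates R X + t. Camera axes: x right, y down, z forward; pixel columns grow to the right and rows downward; lengths in m; the calibration is good to about 2 mm. The wrist camera is an equidistant fisheye: a pixel r from the principal point sees the ray r / f radians off the axis. A picture is of the moment at which its call begins. There is no depth.
- order.close_job(): hands the job in; it is judged then, once.
The state is a dict: "clock": time; "q": joint angles; "qvel": joint speeds; "joint_torque": joint torques, N m; "tcp_pos": TCP position; "orientation": TCP orientation; "wrist_force": force on the tool from outside, world axes, zero at the start; "torque": the same for the moment, N m; "gripper_width": finger opening in m; "grip_force": force on a finger pad.
Only numpy, scipy, OpenCV 4.12 (cv2) and the standard library are available. Lean on these libraries where they do the work, as an engineer would, in place of code of your own. Each camera call takes 0.05 s, during which the arm holds its last target. There are 200 camera calls.

## Working session

There is one attempt and no reset: what is moved stays moved. The work goes in short steps, Python scripts to look and compute and a tool call to move; the robot and the scene stay as the last step left them, time stands still between calls to the robot, and variables do not carry over. Pictures are saved under pics/ and viewed, at most 10 in all, crops included, and the job is handed in when it is done.

Besides the shell and the picture viewer there is one more tool, called after "Call:" as name(argument=value, ...) on one line, values as JSON. arm_command: Moves the arm, as the interface text tells. Its arguments: {"type":"object","properties":{"motion":{"type":"array","items":{"type":"object","properties":{"dx":{"type":"number"},"dy":{"type":"number"},"dz":{"type":"number"},"yaw":{"type":"number"}}}},"hand":{"type":"number"}},"required":["motion"]}

```bash
ls; mkdir -p pics; python3 - <<'E'
from cell import status,imaging
import cv2,pickle
s=status.read_state();print({k:s[k] for k in('clock','tcp_pos','orientation','wrist_force','gripper_width')})
for n in('top','side'):
    c=imaging.capture(n);pickle.dump(c,open(f'{n}.pkl','wb'));print(n,c['fov_y'],c['cx'],c['cy'],c['R'],c['t'])
    cv2.imwrite(f'pics/{n}.png',cv2.resize(c['pixels'][:,:,::-1],(800,600),interpolation=cv2.INTER_CUBIC))
E
```

```text
pics
{'clock': 0.0, 'tcp_pos': array([ 0.25517022, -0.57014659,  0.24949401]), 'orientation': array([-3.07090114e+00, -6.55953814e-01,  6.03001946e-04]), 'wrist_force': array([-0.03987211, -0.2958498 ,  0.2388339 ]), 'gripper_width': 0.08537112564092575}
top 46.1395587844466 279.1895102574696 210.45362422406092 [[ 0.00709005 -0.99977535 -0.01997428]
 [-0.9831736  -0.00332332 -0.18264343]
 [ 0.18253602  0.02093314 -0.9829763 ]] [0.00715732 0.54463489 1.2997663 ]
side 57.23593861579719 276.7659124996787 206.49255838521236 [[-0.97892358 -0.20339116  0.01845689]
 [-0.15769926  0.69538424 -0.70112175]
 [ 0.12976734 -0.68925525 -0.71280266]] [0.52885844 0.13268909 0.99466667]
```

View pics/top.png

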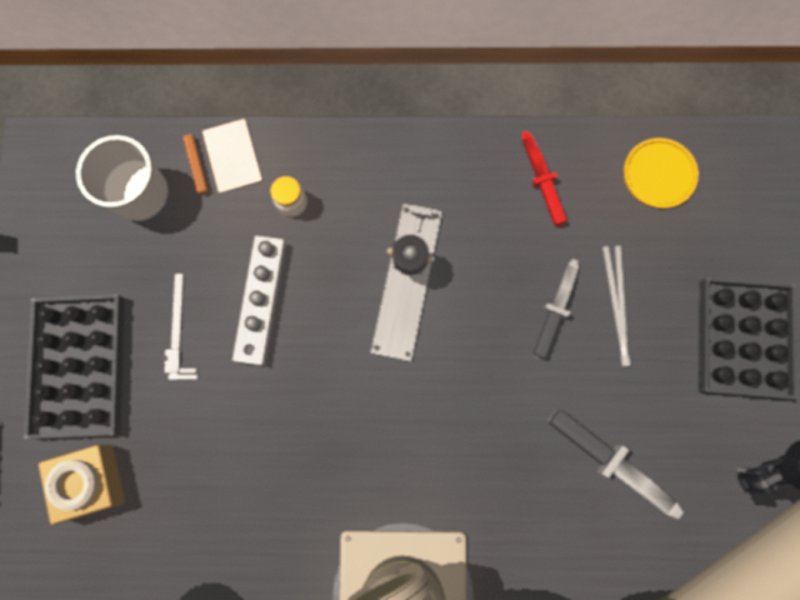

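View pics/side.png

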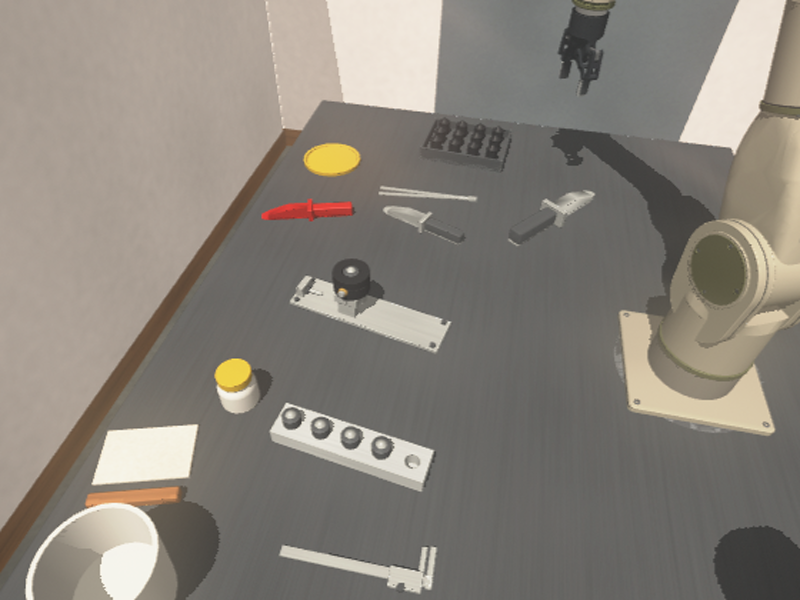

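The pictures show three drift-like knives, given here as 800x600 top-view pixels: red at (545,180), a small steel one with a black handle at (556,310), and a large steel one with a black handle at (615,462). The small one at (556,310) fits, since it is not red and is the smaller of the two in its colour. The stand is at (408,280), with its nest at (410,253) and the stop end towards the top. The rack is at (258,300), with its empty hole at (249,350). I'll confirm with an enlarged crop.

```bash
python3 - <<'E'
import cv2,pickle,numpy as np
im=pickle.load(open('top.pkl','rb'))['pixels'][:,:,::-1]
def crop(x,y,w,h,s):return cv2.resize(im[y:y+h,x:x+w],(w*s,h*s),interpolation=cv2.INTER_CUBIC)
# native origins: rack (155,160), stand(255,138), drift(365,175)
a=crop(155,160,50,100,5);b=crop(255,140,60,120,5);c=crop(365,175,50,80,5)
out=np.zeros((600,800,3),np.uint8);out[:500,:250]=a;out[:600,250:550]=b;out[:400,550:800]=c
cv2.imwrite('pics/crop.png',out)
E
```

```text
(no output)
```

View pics/crop.png

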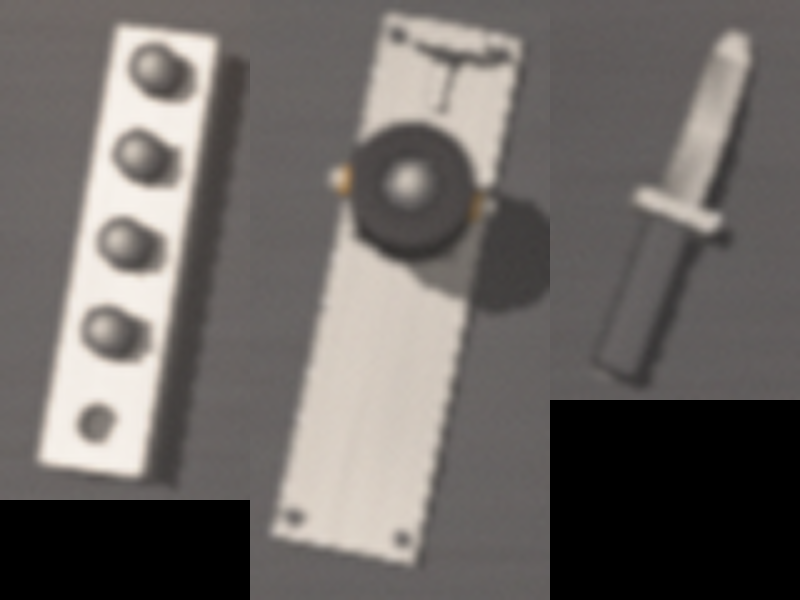

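The crop confirms it: a small steel drift with a dark handle, nose at crop (738,33), shoulder (678,210) and handle end (621,370). Next I'll work out rough poses.

```bash
cat > h.py <<'E'
import numpy as np,cv2,pickle
from scipy.spatial.transform import Rotation as Ro
def foc(c): return c['pixels'].shape[0]/2/np.tan(np.radians(c['fov_y'])/2)
def ray(c,u,v,fish=False):
    f=foc(c);d=np.array([(u-c['cx'])/f,(v-c['cy'])/f,1.])
    if fish:
        r=np.hypot(d[0],d[1]);d=np.array([d[0]/r*np.sin(r),d[1]/r*np.sin(r),np.cos(r)]) if r>1e-9 else d
    return -c['R'].T@c['t'],c['R'].T@d
def onz(c,u,v,z,fish=False):
    o,d=ray(c,u,v,fish);return o+d*(z-o[2])/d[2]
def proj(c,X,fish=False):
    p=(c['R']@np.atleast_2d(X).T).T+c['t'];f=foc(c)
    if not fish:return p[:,:2]/p[:,2:]*f+[c['cx'],c['cy']]
    r=np.hypot(p[:,0],p[:,1]);th=np.arctan2(r,p[:,2]);return p[:,:2]/r[:,None]*th[:,None]*f+[c['cx'],c['cy']]
def rigid(M,W): # 2D fit: model xy -> world xy ; returns x,y,yaw, residual
    M=np.array(M,float);W=np.array(W)[:,:2];mc=M.mean(0);wc=W.mean(0)
    a=M-mc;b=W-wc;th=np.arctan2((a[:,0]*b[:,1]-a[:,1]*b[:,0]).sum(),(a*b).sum())
    R=np.array([[np.cos(th),-np.sin(th)],[np.sin(th),np.cos(th)]]);t=wc-R@mc
    return t,th,np.linalg.norm((R@M.T).T+t-W,axis=1)
E
python3 - <<'E'
from h import *
c=pickle.load(open('top.pkl','rb'));s=pickle.load(open('side.pkl','rb'))
np.set_printoptions(precision=4,suppress=True)
S=[(259.4,247),(288.6,253),(282,142.4),(309.6,148)]
print('stand',rigid([(-.19,.04),(-.19,-.04),(.12,.04),(.12,-.04)],[onz(c,*p,.008) for p in S]))
Rk=[(178.4,164.4),(198.6,168),(163,252.6),(183.6,255.6)]
print('rack',rigid([(.125,.028),(.125,-.028),(-.125,.028),(-.125,-.028)],[onz(c,*p,.03) for p in Rk]),'hole',onz(c,174.4,244.6,.03))
print('drift',rigid([(.108,0),(-.006,0),(-.101,0)],[onz(c,402.6,181.6,.004),onz(c,390.6,217,.03),onz(c,379.2,249,.013)]))
k=.7
Ss=[(437,352),(450,320),(291,303),(303,276)]
print('stand side',rigid([(-.19,.04),(-.19,-.04),(.12,.04),(.12,-.04)],[onz(s,p[0]*k,p[1]*k,.008) for p in Ss]))
print('hole side',onz(s,413*k,461*k,.03),'drift side',onz(s,384*k,208*k,.004),onz(s,463*k,238*k,.02))
E
```

```text
stand (array([ 0.6269, -0.0124]), np.float64(-0.19634351688564256), array([0.0015, 0.0016, 0.0011, 0.0008]))
rack (array([0.5503, 0.2846]), np.float64(-0.1279021087197736), array([0.0029, 0.0014, 0.0009, 0.0016])) hole [0.4516 0.2986 0.03  ]
drift (array([ 0.5374, -0.3012]), np.float64(-0.364323103619001), array([0.0006, 0.0019, 0.0016]))
stand side (array([ 0.63  , -0.0077]), np.float64(-0.1755828908132301), array([0.0035, 0.0009, 0.0075, 0.0082]))
hole side [0.4515 0.3    0.03  ] drift side [ 0.6386 -0.3398  0.004 ] [ 0.4407 -0.2512  0.02  ]
```

Call:
arm_command(motion=[{"dx": 27.4,"dy": -14,"dz": 4},{"dx": 27.4,"dy": -14,"dz": 4},{"dx": 27.4,"dy": -14,"dz": 4},{"dx": 27.4,"dy": -14,"dz": 4},{"dx": 27.4,"dy": -14,"dz": 4},{"dx": 27.4,"dy": -14,"dz": 4},{"dx": 27.4,"dy": -14,"dz": 4},{"dx": 27.4,"dy": -14,"dz": 4},{"dx": 27.4,"dy": -14,"dz": 4},{"dx": 27.4,"dy": -14,"dz": 4},{"dx": 27.4,"dy": -14,"dz": 4},{"dx": 27.4,"dy": -14,"dz": 4},{"yaw": 0.112},{"yaw": 0.112},{"yaw": 0.112},{"yaw": 0.112},{"yaw": 0.112},{"yaw": 0.112},{"yaw": 0.113},{}], hand=-1)

```text
schema error: expected keys dx, dy, dz, yaw
```

```bash
cat >> h.py <<'E'
def st():
    from cell import status
    s=status.read_state();R=Ro.from_rotvec(s['orientation']).as_matrix()
    np.set_printoptions(precision=4,suppress=True)
    print('t',round(float(s['clock']),2),'tcp',s['tcp_pos'],'head',round(float(np.arctan2(R[1,0],R[0,0])),4),'tz',R[:,2],'F',s['wrist_force'],'M',s['torque'],'w',s['gripper_width'],'g',s['grip_force'],'q',s['q']);return s,R
def rel(target,heading=None):
    s,R=st();d=np.array(target)-s['tcp_pos'];print('tool shift mm',R.T@d*1000,'yaw',None if heading is None else np.arctan2(R[1,0],R[0,0])-heading)
def cap(n,name,box=None,sc=None):
    from cell import imaging
    c=imaging.capture(n);pickle.dump(c,open(name+'.pkl','wb'));im=c['pixels'][:,:,::-1]
    if box: x,y,w,h=box;im=im[y:y+h,x:x+w]
    sc=sc or min(800/im.shape[1],600/im.shape[0])
    cv2.imwrite(f'pics/{name}.png',cv2.resize(im,None,fx=sc,fy=sc,interpolation=cv2.INTER_CUBIC));return c
E
python3 -c "
from h import *
st();c=cap('wrist','w1');print(foc(c),c['cx'],c['cy'],-c['R'].T@c['t'],c['R'])
G=[(.108,0,.004),(0,.023,.03),(0,-.023,.03),(-.101,.012,.026),(-.101,-.012,.026)]
"
```

```text
t 0.1 tcp [ 0.2552 -0.5702  0.2496] head 0.4208 tz [-0.0006  0.0011 -1.    ] F [-0.1832 -0.2936 -0.6544] M [0.0302 0.0085 0.0331] w 0.08547738312664412 g 0.0 q [ 1.1274  0.3328 -0.0647  1.4609  0.0216  1.3499 -0.0885]
325.19226210127806 278.0706658204124 211.0361411150591 [ 0.3311 -0.5364  0.3735] [[ 0.4089 -0.9126 -0.0017]
 [-0.8633 -0.3874  0.3235]
 [-0.2959 -0.1309 -0.9462]]
```

View pics/w1.png

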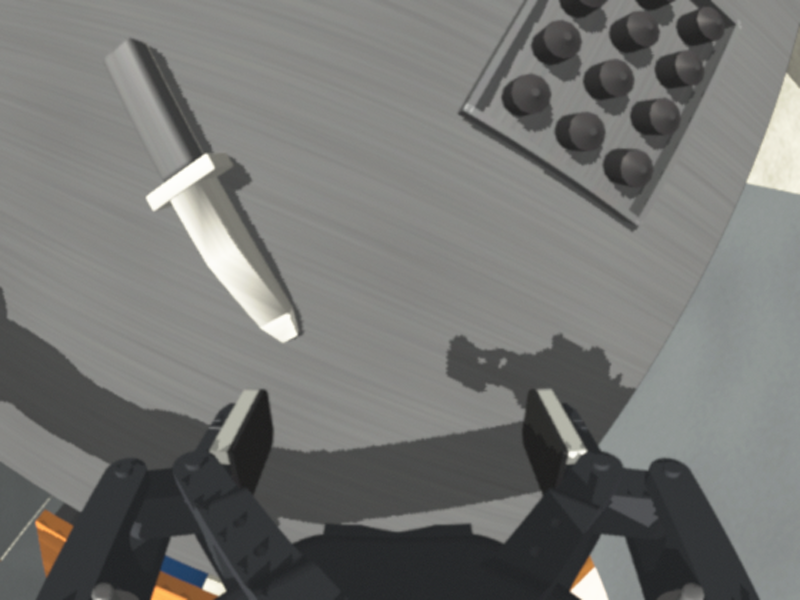

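The move was refused because every key is required, so this wrist view from the start pose only shows the large look-alike at (210,190) and a tray. Image up is tool +x. I'll resend the move with complete rows.

Call:
arm_command(motion=[{"dx": 27.4,"dy": -14,"dz": 4,"yaw": 0},{"dx": 27.4,"dy": -14,"dz": 4,"yaw": 0},{"dx": 27.4,"dy": -14,"dz": 4,"yaw": 0},{"dx": 27.4,"dy": -14,"dz": 4,"yaw": 0},{"dx": 27.4,"dy": -14,"dz": 4,"yaw": 0},{"dx": 27.4,"dy": -14,"dz": 4,"yaw": 0},{"dx": 27.4,"dy": -14,"dz": 4,"yaw": 0},{"dx": 27.4,"dy": -14,"dz": 4,"yaw": 0},{"dx": 27.4,"dy": -14,"dz": 4,"yaw": 0},{"dx": 27.4,"dy": -14,"dz": 4,"yaw": 0},{"dx": 27.4,"dy": -14,"dz": 4,"yaw": 0},{"dx": 27.4,"dy": -14,"dz": 4,"yaw": 0},{"dx": 0,"dy": 0,"dz": 0,"yaw": 0.112},{"dx": 0,"dy": 0,"dz": 0,"yaw": 0.112},{"dx": 0,"dy": 0,"dz": 0,"yaw": 0.112},{"dx": 0,"dy": 0,"dz": 0,"yaw": 0.112},{"dx": 0,"dy": 0,"dz": 0,"yaw": 0.112},{"dx": 0,"dy": 0,"dz": 0,"yaw": 0.112},{"dx": 0,"dy": 0,"dz": 0,"yaw": 0.113},{"dx": 0,"dy": 0,"dz": 0,"yaw": 0}], hand=-1)

```text
clock: 1.82
tcp_pos: [0.4867, -0.2828, 0.2021]
orientation: [3.088, -0.577, -0.001]
wrist_force: [0.6, -0.8, -0.2]
gripper_width: 0.0857
grip_force: 0.0
```

```bash
python3 -c "
from h import *
st();c=cap('wrist','w2');print(-c['R'].T@c['t'],c['R'])
"
```

```text
t 1.82 tcp [ 0.4867 -0.2828  0.2021] head -0.3695 tz [-0.0004  0.0001 -1.    ] F [ 0.5735 -0.7703 -0.1514] M [-0.0071 -0.011  -0.0141] w 0.0856798324205263 g 0.0 q [ 0.6264  0.2382 -0.2099  1.6853  0.0524  1.2239 -1.5359]
[ 0.5643 -0.313   0.3259] [[-0.3608 -0.9327 -0.0004]
 [-0.8823  0.3412  0.3242]
 [-0.3022  0.1173 -0.946 ]]
```

View pics/w2.png

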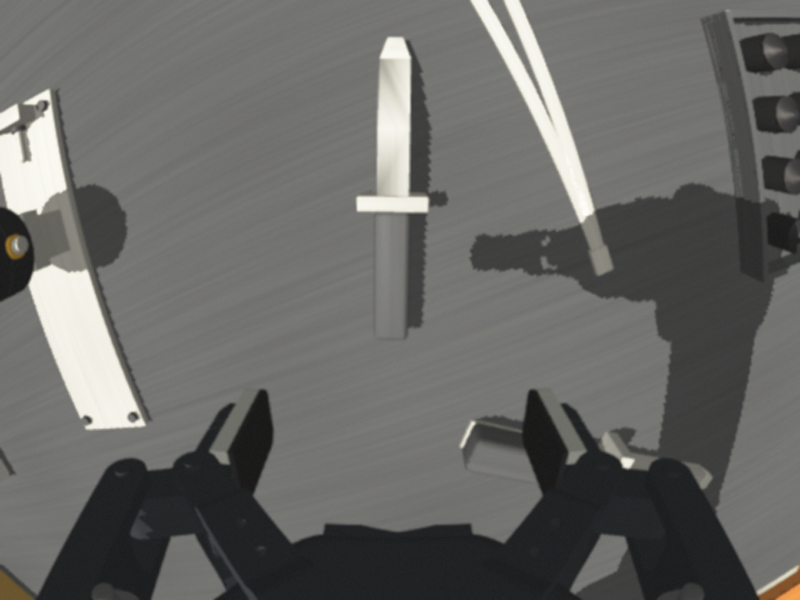

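The wrist view shows the drift upright: nose at (396,38), shoulder from (357,204) to (428,204), handle end at (391,338). The stand is at left and the tongs at upper right. I'll fit the drift's pose from these.

```bash
python3 -c "
from h import *
c=pickle.load(open('w2.pkl','rb'))
P=[(396,38),(357,197),(428,197),(375,337),(407,337)];Z=[.008,.03,.03,.026,.026]
M=[(.108,0),(0,.023),(0,-.023),(-.101,.012),(-.101,-.012)]
W=[onz(c,(u+.5)*.7-.5,(v+.5)*.7-.5,z,True) for (u,v),z in zip(P,Z)]
print(np.array(W));t,th,r=rigid(M,W);print(t,th,r)
g=t+[-.055*np.cos(th),-.055*np.sin(th)];print(g);rel([*g,.017],th)
"
```

```text
[[ 0.63642425 -0.3397204   0.008     ]
 [ 0.54472805 -0.27768827  0.03      ]
 [ 0.52836347 -0.31979901  0.03      ]
 [ 0.44968378 -0.25162016  0.026     ]
 [ 0.44159372 -0.27259395  0.026     ]]
[ 0.53758039 -0.29934998] -0.3852933992331248 [0.00125774 0.00153636 0.0010373  0.00179843 0.00212042]
[ 0.48661254 -0.27867927]
t 1.87 tcp [ 0.4867 -0.2827  0.2021] head -0.3623 tz [-0.0004  0.     -1.    ] F [-0.0329  0.4692  0.0198] M [-0.0157 -0.0016  0.0107] w 0.08577271766484051 g 0.0 q [ 0.6269  0.2383 -0.2105  1.6852  0.0526  1.224  -1.5289]
tool shift mm [ -1.4695  -3.7836 185.108 ] yaw 0.022973028213474245
```

Call:
arm_command(motion=[{"dx": -1.4,"dy": -3.8,"dz": 20,"yaw": 0.018},{"dx": 0,"dy": 0,"dz": 30,"yaw": 0},{"dx": 0,"dy": 0,"dz": 30,"yaw": 0},{"dx": 0,"dy": 0,"dz": 30,"yaw": 0},{"dx": 0,"dy": 0,"dz": 25,"yaw": 0},{"dx": 0,"dy": 0,"dz": 20,"yaw": 0},{"dx": 0,"dy": 0,"dz": 14,"yaw": 0},{"dx": 0,"dy": 0,"dz": 9,"yaw": 0},{"dx": 0,"dy": 0,"dz": 0,"yaw": 0},{"dx": 0,"dy": 0,"dz": 0,"yaw": 0}])

```text
clock: 2.7
tcp_pos: [0.487, -0.2788, 0.0245]
orientation: [-3.085, 0.594, 0.0]
wrist_force: [0.1, -0.1, 0.7]
gripper_width: 0.0857
grip_force: 0.0
```

Call:
arm_command(motion=[{"dx": 0,"dy": 0,"dz": 0,"yaw": 0},{"dx": 0,"dy": 0,"dz": 0,"yaw": 0},{"dx": 0,"dy": 0,"dz": 0,"yaw": 0},{"dx": 0,"dy": 0,"dz": 0,"yaw": 0},{"dx": 0,"dy": 0,"dz": 0,"yaw": 0},{"dx": 0,"dy": 0,"dz": 0,"yaw": 0},{"dx": 0,"dy": 0,"dz": 0,"yaw": 0},{"dx": 0,"dy": 0,"dz": 0,"yaw": 0},{"dx": 0,"dy": 0,"dz": 0,"yaw": 0},{"dx": 0,"dy": 0,"dz": 0,"yaw": 0}], hand=1)

```text
clock: 3.53
tcp_pos: [0.4872, -0.279, 0.025]
orientation: [3.084, -0.597, 0.001]
wrist_force: [-2.3, 0.5, 6.5]
gripper_width: 0.0227
grip_force: 60.6
```

```bash
python3 -c "
from h import *
st()"
```

```text
t 3.53 tcp [ 0.4872 -0.279   0.025 ] head -0.3821 tz [ 0.0008 -0.0006 -1.    ] F [-2.3073  0.4721  6.5494] M [0.054  0.2644 0.0767] w 0.022662468974158453 g 60.628602504730225 q [ 0.6049  0.4372 -0.1976  1.8384  0.1087  0.8754 -1.5971]
```

Call:
arm_command(motion=[{"dx": 0,"dy": 0,"dz": -5,"yaw": 0},{"dx": 0,"dy": 0,"dz": -10,"yaw": 0},{"dx": 0,"dy": 0,"dz": -15,"yaw": 0},{"dx": 0,"dy": 0,"dz": -20,"yaw": 0},{"dx": 0,"dy": 0,"dz": -20,"yaw": 0},{"dx": -5.5,"dy": -16.1,"dz": -20,"yaw": 0},{"dx": -5.5,"dy": -16.1,"dz": -20,"yaw": 0},{"dx": -5.5,"dy": -16.1,"dz": -20,"yaw": 0},{"dx": -5.5,"dy": -16.1,"dz": -20,"yaw": 0},{"dx": -5.5,"dy": -16.1,"dz": -20,"yaw": 0},{"dx": -5.5,"dy": -16.1,"dz": -20,"yaw": 0},{"dx": -5.5,"dy": -16.1,"dz": -20,"yaw": 0},{"dx": -5.5,"dy": -16.1,"dz": -15,"yaw": 0},{"dx": -5.5,"dy": -16.1,"dz": 0,"yaw": 0},{"dx": -5.5,"dy": -16.1,"dz": 0,"yaw": 0},{"dx": 0,"dy": 0,"dz": 0,"yaw": -0.065},{"dx": 0,"dy": 0,"dz": 0,"yaw": -0.065},{"dx": 0,"dy": 0,"dz": 0,"yaw": -0.06},{"dx": 0,"dy": 0,"dz": 0,"yaw": 0},{"dx": 0,"dy": 0,"dz": 0,"yaw": 0}])

```text
clock: 5.2
tcp_pos: [0.4953, -0.1088, 0.2492]
orientation: [3.127, -0.304, -0.002]
wrist_force: [-0.8, -0.4, -6.7]
gripper_width: 0.0229
grip_force: 59.5
```

```bash
python3 -c "
from h import *
st();c=cap('wrist','w3')
"
```

```text
t 5.2 tcp [ 0.4953 -0.1088  0.2492] head -0.1941 tz [-0.001   0.0001 -1.    ] F [-0.7822 -0.4406 -6.6932] M [ 0.0739  0.2489 -0.0476] w 0.022915512589770225 g 59.461669921875 q [ 0.4514  0.0939 -0.3441  1.7527  0.0328  1.3017 -1.6649]
```

View pics/w3.png

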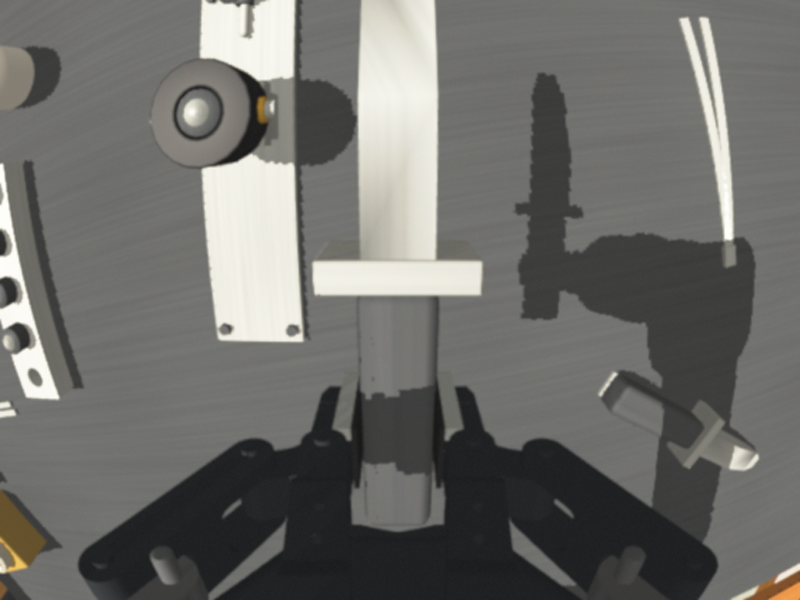

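The wrist view shows the drift held straight (blade centre x≈398), the stand's plate end corners at (218,340) and (303,341), the nest at (200,112), and the rack's empty hole at (36,377). I'll rectify the image and fit the stand's edges precisely.

```bash
cat > fit.py <<'E'
from h import *
c=pickle.load(open('w3.pkl','rb'));g=cv2.cvtColor(c['pixels'],cv2.COLOR_RGB2GRAY)
def ortho(t,th,z,xs,ys):
    X,Y=np.meshgrid(xs,ys,indexing='ij')
    W=np.c_[t[0]+np.cos(th)*X.ravel()-np.sin(th)*Y.ravel(),t[1]+np.sin(th)*X.ravel()+np.cos(th)*Y.ravel(),np.full(X.size,z)]
    p=proj(c,W,True).astype(np.float32);return cv2.remap(g,p[:,0].reshape(X.shape),p[:,1].reshape(X.shape),cv2.INTER_LINEAR).astype(float)
t=np.array([.6269,-.0124]);th=-.196
ys=np.arange(-.055,.0551,.0005);xs=np.arange(-.20,.07,.0005)
o=ortho(t,th,.008,xs,ys)
ym=ys[:-1]+.00025
L=[];Rr=[]
for i in range(40,len(xs),6):
    x=xs[i]
    d=np.diff(cv2.GaussianBlur(o[i:i+1],(5,1),0)[0])
    if -.18<x<-.065:
        m=(ym>.025);k=np.argmin(np.where(m,d,9e9));L.append((x,ym[k],d[k]))
    if -.18<x<-.06 or .03<x<.06:
        m=(ym<-.025);k=np.argmax(np.where(m,d,-9e9));Rr.append((x,ym[k],d[k]))
for n,e in(('L',L),('R',Rr)):
    e=np.array(e);p=np.polyfit(e[:,0],e[:,1],1);r=e[:,1]-np.polyval(p,e[:,0]);k=abs(r-np.median(r))<.0015;p=np.polyfit(e[k,0],e[k,1],1);print(n,'slope',p[0],'y@-.12',np.polyval(p,-.12),'y@-.018',np.polyval(p,-.018),'std',r[k].std(),k.sum(),len(k))
d=np.diff(o[:,(abs(ys)<.02)].mean(1));k=np.argmax(d[:80]);print('end x',xs[k]+.00025,d[k])
# rack hole and nest
P=lambda u,v,z:onz(c,(u+.5)*.7-.5,(v+.5)*.7-.5,z,True)
print('hole',P(36,377,.03),'bit tip',P(197,110,.110))
for nm,(u0,u1,v) in {'blade43':(359,437,96),'handle':(358,438,370)}.items():
    z=.2492+.004 if nm=='blade43' else .2492+.001
    a=P(u0,v,z);b=P(u1,v,z);m=(a+b)/2-[.4953,-.1088,.2492];h=-.1941
    print(nm,'w',np.linalg.norm(a-b),'tool x,y',m[0]*np.cos(h)+m[1]*np.sin(h),m[0]*np.sin(h)-m[1]*np.cos(h))
E
python3 fit.py
```

```text
L slope -0.0025210084033612202 y@-.12 0.04152142857142865 y@-.018 0.0412642857142858 std 0.0006468687028097838 35 38
R slope -0.0034430995609351887 y@-.12 -0.038706541473834094 y@-.018 -0.03905773762904949 std 0.00022323181795562443 49 49
end x -0.18925 23.837500000000006
hole [0.45218823 0.29663803 0.03      ] bit tip [ 0.62777959 -0.01497409  0.11      ]
blade43 w 0.019623125341194113 tool x,y 0.09690078397416087 0.00021080954028946178
handle w 0.023781622517527634 tool x,y 0.019689352669973886 0.0002742025353002688
```

```bash
python3 -c "
from h import *
rel([.4201,.0305,.250],-.199)"
```

```text
t 5.25 tcp [ 0.4954 -0.1089  0.2492] head -0.1944 tz [-0.0008  0.     -1.    ] F [ 0.5886  0.1964 -7.2436] M [ 0.0243  0.2848 -0.042 ] w 0.02280404001238657 g 59.461787939071655 q [ 0.4515  0.094  -0.344   1.7525  0.0329  1.3015 -1.6652]
tool shift mm [-100.8324 -122.1744   -0.7167] yaw 0.004558867890515683
```

Call:
arm_command(motion=[{"dx": -10,"dy": -12.2,"dz": 0,"yaw": 0.004},{"dx": -10.1,"dy": -12.2,"dz": 0,"yaw": 0},{"dx": -10.1,"dy": -12.2,"dz": 0,"yaw": 0},{"dx": -10.1,"dy": -12.2,"dz": 0,"yaw": 0},{"dx": -10.1,"dy": -12.2,"dz": 0,"yaw": 0},{"dx": -10.1,"dy": -12.2,"dz": 0,"yaw": 0},{"dx": -10.1,"dy": -12.2,"dz": 0,"yaw": 0},{"dx": -10.1,"dy": -12.2,"dz": 0,"yaw": 0},{"dx": -10.1,"dy": -12.2,"dz": 0,"yaw": 0},{"dx": -10,"dy": -12.2,"dz": 0,"yaw": 0},{"dx": 0,"dy": 0,"dz": 25,"yaw": 0},{"dx": 0,"dy": 0,"dz": 32,"yaw": 0},{"dx": 0,"dy": 0,"dz": 35,"yaw": 0},{"dx": 0,"dy": 0,"dz": 35,"yaw": 0},{"dx": 0,"dy": 0,"dz": 30,"yaw": 0},{"dx": 0,"dy": 0,"dz": 25,"yaw": 0},{"dx": 0,"dy": 0,"dz": 15,"yaw": 0},{"dx": 0,"dy": 0,"dz": 12,"yaw": 0},{"dx": 0,"dy": 0,"dz": 0,"yaw": 0},{"dx": 0,"dy": 0,"dz": 0,"yaw": 0}])

```text
clock: 6.92
tcp_pos: [0.4204, 0.0309, 0.0404]
orientation: [-3.126, 0.307, 0.001]
wrist_force: [-0.0, 0.1, -6.5]
gripper_width: 0.0226
grip_force: 59.8
```

```bash
python3 -c "
from h import *
st();c=cap('wrist','w4')
"
```

```text
t 6.92 tcp [0.4204 0.0309 0.0404] head -0.1961 tz [-0.0008  0.0003 -1.    ] F [-0.0118  0.1133 -6.5071] M [0.0867 0.289  0.0249] w 0.02260861854144429 g 59.75255012512207 q [ 0.2949  0.1795 -0.499   2.1636  0.116   0.8241 -2.0433]
```

View pics/w4.png

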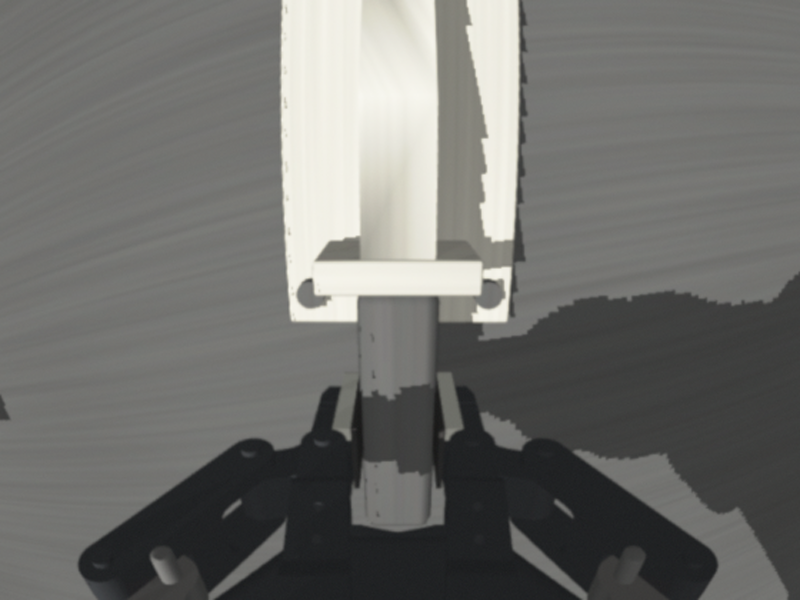

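The drift is over the runway with plate edges at about x=282 and x=521 and the blade centred at x≈398. I'll quantify the residual offset.

```bash
sed -e 's/w3/w4/;s/^t=.*/t=np.array([.6279,-.0114]);th=-.199/' -e 's/-\.18<x<-\.065/-.182<x<-.085/;s/-\.18<x<-\.06 or .03<x<.06/-.182<x<-.085/' -e 's/xs=np.arange(-.20,.07/xs=np.arange(-.21,-.08/' -e '/^P=/,$d' -e "s/'y@-.018'/'y@-.15',np.polyval(p,-.15),'y@-.018'/" fit.py > fit4.py
cat >> fit4.py <<'E'
z=.0404;P=lambda u,v,z:onz(c,(u+.5)*.7-.5,(v+.5)*.7-.5,z,True)
for u0,u1,v,zz in((359,437,120,z+.004),(358,438,370,z+.001)):
    m=(P(u0,v,zz)+P(u1,v,zz))[:2]/2-t;print('drift in stand',m[0]*np.cos(th)+m[1]*np.sin(th),-m[0]*np.sin(th)+m[1]*np.cos(th))
rel([.4201,.0305,.25])
E
python3 fit4.py
```

```text
L slope 9.277274043967217e-17 y@-.12 0.03975000000000008 y@-.15 0.03975000000000008 y@-.018 0.03975000000000009 std 3.11979057387007e-18 32 32
R slope -1.606417218609946e-16 y@-.12 -0.03974999999999999 y@-.15 -0.03974999999999999 y@-.018 -0.03975000000000001 std 5.0155337809247134e-18 32 32
end x -0.17974999999999997 36.69999999999999
drift in stand -0.12108076449087979 0.0005034812005361156
drift in stand -0.1920421544500843 0.00024139410340451306
t 6.97 tcp [0.4211 0.0308 0.041 ] head -0.1961 tz [ 0.0008  0.0002 -1.    ] F [ 0.6359 -0.7287 -6.1762] M [-0.017   0.3341 -0.0167] w 0.022908212217096477 g 59.750128984451294 q [ 0.2951  0.1785 -0.499   2.1629  0.116   0.8241 -2.043 ]
tool shift mm [  -0.7731    0.4573 -208.9576] yaw None
```

Call:
arm_command(motion=[{"dx": 0,"dy": 0.4,"dz": 3,"yaw": 0.003},{"dx": 0,"dy": 0,"dz": 2,"yaw": 0},{"dx": 0,"dy": 0,"dz": 2,"yaw": 0},{"dx": 0,"dy": 0,"dz": 0,"yaw": 0},{"dx": 0,"dy": 0,"dz": 0,"yaw": 0},{"dx": 0,"dy": 0,"dz": 0,"yaw": 0}])

```text
clock: 7.47
tcp_pos: [0.4209, 0.03, 0.0335]
orientation: [3.126, -0.313, 0.001]
wrist_force: [0.8, -0.3, -4.7]
gripper_width: 0.0229
grip_force: 59.9
```

Call:
arm_command(motion=[{"dx": 0,"dy": 0,"dz": 0.8,"yaw": 0},{"dx": 0,"dy": 0,"dz": 0,"yaw": 0},{"dx": 0,"dy": 0,"dz": 0,"yaw": 0}])

```text
clock: 7.72
tcp_pos: [0.4211, 0.03, 0.0329]
orientation: [3.126, -0.312, 0.001]
wrist_force: [-1.3, -1.1, 1.3]
gripper_width: 0.0227
grip_force: 60.7
```

Call:
arm_command(motion=[{"dx": 4,"dy": 0,"dz": 0,"yaw": 0},{"dx": 5,"dy": 0,"dz": 0,"yaw": 0},{"dx": 5,"dy": 0,"dz": 0,"yaw": 0},{"dx": 4,"dy": 0,"dz": 0,"yaw": 0},{"dx": 3,"dy": 0,"dz": 0,"yaw": 0},{"dx": 3,"dy": 0,"dz": 0,"yaw": 0},{"dx": 0,"dy": 0,"dz": 0,"yaw": 0}])

```text
clock: 8.3
tcp_pos: [0.4457, 0.0252, 0.0329]
orientation: [-3.126, 0.313, -0.003]
wrist_force: [1.6, -0.1, 3.5]
gripper_width: 0.0225
grip_force: 61.1
```

```bash
cat >> h.py <<'E'
def stand():
    s,R=st();m=s['tcp_pos'][:2]-[.6279,-.0114];th=-.199;C,S=np.cos(th),np.sin(th);F=s['wrist_force']
    print('STAND tcp x,y',m[0]*C+m[1]*S,-m[0]*S+m[1]*C,'F',F[0]*C+F[1]*S,-F[0]*S+F[1]*C)
E
python3 -c "
from h import *
stand()"
```

```text
t 8.3 tcp [0.4457 0.0252 0.0329] head -0.1995 tz [ 0.0018  0.0002 -1.    ] F [ 1.6281 -0.14    3.5128] M [-0.1882 -0.212   0.0024] w 0.02250013885413227 g 61.10281705856323 q [ 0.2895  0.2416 -0.4802  2.1117  0.1521  0.8187 -2.0532]
STAND tcp x,y -0.18586259566689964 -0.00018463768784885565 F 1.6236097776445868 0.18462017096645353
```

Call:
arm_command(motion=[{"dx": 2,"dy": 0,"dz": 0,"yaw": 0},{"dx": 2,"dy": 0,"dz": 0,"yaw": 0},{"dx": 2,"dy": 0,"dz": 0,"yaw": 0},{"dx": 2,"dy": 0,"dz": 0,"yaw": 0},{"dx": 2,"dy": 0,"dz": 0,"yaw": 0},{"dx": 2,"dy": 0,"dz": 0,"yaw": 0}])

```text
clock: 8.8
tcp_pos: [0.4564, 0.023, 0.0329]
orientation: [-3.126, 0.312, -0.001]
wrist_force: [-3.2, 1.3, 10.0]
gripper_width: 0.0224
grip_force: 61.8
```

Call:
arm_command(motion=[{"dx": 2,"dy": 0,"dz": 0,"yaw": 0},{"dx": 2,"dy": 0,"dz": 0,"yaw": 0},{"dx": 2,"dy": 0,"dz": 0,"yaw": 0},{"dx": 2,"dy": 0,"dz": 0,"yaw": 0},{"dx": 2,"dy": 0,"dz": 0,"yaw": 0},{"dx": 0,"dy": 0,"dz": 0,"yaw": 0}])

```text
clock: 9.3
tcp_pos: [0.4666, 0.0209, 0.0329]
orientation: [-3.126, 0.312, -0.002]
wrist_force: [-1.2, -0.1, 6.1]
gripper_width: 0.0229
grip_force: 61.5
```

```bash
python3 -c "
from h import *
stand()"
```

```text
t 9.3 tcp [0.4666 0.0209 0.0329] head -0.1993 tz [ 0.0011  0.0001 -1.    ] F [-1.227  -0.055   6.1186] M [-0.0135  0.2889  0.0085] w 0.022912298275440727 g 61.45635008811951 q [ 0.2865  0.2817 -0.4679  2.0617  0.1704  0.8333 -2.0505]
STAND tcp x,y -0.16450567961276624 -0.00019705728944440642 F -1.191924324645966 -0.2964998602929128
```

Call:
arm_command(motion=[{"dx": 0,"dy": 0,"dz": -0.4,"yaw": 0},{"dx": 0,"dy": 0,"dz": 0,"yaw": 0},{"dx": 0,"dy": 0,"dz": 0,"yaw": 0},{"dx": 0,"dy": 0,"dz": 0,"yaw": 0},{"dx": -7,"dy": 0,"dz": 0,"yaw": 0},{"dx": -8,"dy": 0,"dz": 0,"yaw": 0},{"dx": -7,"dy": 0,"dz": 0,"yaw": 0},{"dx": 0,"dy": 0,"dz": 0,"yaw": 0}], hand=0)

```text
clock: 9.97
tcp_pos: [0.4423, 0.0255, 0.0327]
orientation: [3.125, -0.311, -0.002]
wrist_force: [0.3, 0.1, 0.5]
gripper_width: 0.0426
grip_force: 0.0
```

Call:
arm_command(motion=[{"dx": 0,"dy": 0,"dz": 0,"yaw": 0},{"dx": 0,"dy": 0,"dz": 0,"yaw": 0},{"dx": 0,"dy": 0,"dz": 0,"yaw": 0},{"dx": 0,"dy": 0,"dz": 0,"yaw": 0},{"dx": 0,"dy": 0,"dz": 0,"yaw": 0},{"dx": 0,"dy": 0,"dz": 0,"yaw": 0}], hand=1)

```text
clock: 10.47
tcp_pos: [0.4445, 0.0252, 0.0333]
orientation: [3.126, -0.313, 0.0]
wrist_force: [-2.5, 0.0, 7.4]
gripper_width: 0.0229
grip_force: 59.6
```

```bash
python3 -c "
from h import *
stand()"
```

```text
t 10.47 tcp [0.4445 0.0252 0.0333] head -0.1994 tz [ 0.0003 -0.0001 -1.    ] F [-2.4748  0.0023  7.402 ] M [0.0025 0.608  0.0083] w 0.022895802235069176 g 59.58610117435455 q [ 0.2898  0.2396 -0.481   2.113   0.1509  0.8207 -2.0528]
STAND tcp x,y -0.18700103846836788 -0.00032840999321260417 F -2.426422791768326 -0.48693863307182417
```

Call:
arm_command(motion=[{"dx": 2,"dy": 0,"dz": -0.3,"yaw": 0},{"dx": 2,"dy": 0,"dz": 0,"yaw": 0},{"dx": 2,"dy": 0,"dz": 0,"yaw": 0},{"dx": 2,"dy": 0,"dz": 0,"yaw": 0},{"dx": 2,"dy": 0,"dz": 0,"yaw": 0},{"dx": 2,"dy": 0,"dz": 0,"yaw": 0}])

```text
clock: 10.97
tcp_pos: [0.456, 0.0229, 0.0333]
orientation: [3.126, -0.312, -0.001]
wrist_force: [-5.6, 0.7, 7.9]
gripper_width: 0.0228
grip_force: 59.7
```

Call:
arm_command(motion=[{"dx": 2,"dy": 0,"dz": 0,"yaw": 0},{"dx": 2,"dy": 0,"dz": 0,"yaw": 0},{"dx": 2,"dy": 0,"dz": 0,"yaw": 0},{"dx": 2,"dy": 0,"dz": 0,"yaw": 0},{"dx": 2,"dy": 0,"dz": 0,"yaw": 0}])

```text
clock: 11.38
tcp_pos: [0.4643, 0.0213, 0.0333]
orientation: [3.125, -0.312, -0.006]
wrist_force: [-19.4, 3.6, 25.1]
gripper_width: 0.0226
grip_force: 62.0
```

```bash
python3 -c "
from h import *
stand()"
```

```text
t 11.38 tcp [0.4643 0.0213 0.0333] head -0.1989 tz [-0.004  -0.0002 -1.    ] F [-19.3947   3.61    25.067 ] M [ 0.7804  3.8867 -0.0443] w 0.02256303885183785 g 62.03179478645325 q [ 0.2868  0.28   -0.4692  2.0631  0.1681  0.8386 -2.0498]
STAND tcp x,y -0.16685554377281478 -0.0002618882112552512 F -19.725612641004616 -0.2953209483097856
```

Call:
arm_command(motion=[{"dx": 1,"dy": 0,"dz": -0.3,"yaw": 0},{"dx": 1,"dy": 0,"dz": -0.3,"yaw": 0},{"dx": 1,"dy": 0,"dz": 0,"yaw": 0},{"dx": 0,"dy": 0,"dz": 0,"yaw": 0}])

```text
clock: 11.72
tcp_pos: [0.4655, 0.0211, 0.0333]
orientation: [3.125, -0.311, -0.012]
wrist_force: [-19.9, 3.1, 19.6]
gripper_width: 0.0228
grip_force: 61.4
```

```bash
python3 -c "
from h import *
stand()"
```

```text
t 11.72 tcp [0.4655 0.0211 0.0333] head -0.1984 tz [-0.0074 -0.0002 -1.    ] F [-19.9131   3.1038  19.5883] M [ 0.8347  3.922  -0.0345] w 0.02284708427456537 g 61.414629220962524 q [ 0.2863  0.2844 -0.4684  2.0575  0.169   0.8435 -2.0488]
STAND tcp x,y -0.16562464838137977 -0.0002585843496358056 F -20.133677039751227 -0.8940475723890988
```

Call:
arm_command(motion=[{"dx": 1.5,"dy": 0,"dz": -0.3,"yaw": 0},{"dx": 1.5,"dy": 0,"dz": 0,"yaw": 0},{"dx": 1.5,"dy": 0,"dz": -0.2,"yaw": 0},{"dx": 1.5,"dy": 0,"dz": 0,"yaw": 0}])

```text
clock: 12.05
tcp_pos: [0.4707, 0.02, 0.0333]
orientation: [3.125, -0.311, -0.014]
wrist_force: [-21.0, 4.0, 16.7]
gripper_width: 0.0228
grip_force: 61.0
```

```bash
python3 -c "
from h import *
stand()"
```

```text
t 12.05 tcp [0.4707 0.02   0.0333] head -0.1982 tz [-0.0088 -0.0002 -1.    ] F [-21.0179   4.0349  16.687 ] M [0.9216 3.9424 0.0058] w 0.022756105194065755 g 60.98130941390991 q [ 0.2856  0.2948 -0.4653  2.0441  0.1729  0.8487 -2.0473]
STAND tcp x,y -0.16034239534530328 -0.00034458513704444665 F -21.400786529617992 -0.19978318941549666
```

Call:
arm_command(motion=[{"dx": 2,"dy": 0,"dz": -0.3,"yaw": 0},{"dx": 2,"dy": 0,"dz": 0,"yaw": 0},{"dx": 2,"dy": 0,"dz": 0,"yaw": 0},{"dx": 2,"dy": 0,"dz": 0,"yaw": 0},{"dx": 2,"dy": 0,"dz": 0,"yaw": 0},{"dx": 2,"dy": 0,"dz": 0,"yaw": 0}])

```text
clock: 12.55
tcp_pos: [0.4824, 0.0175, 0.0333]
orientation: [3.125, -0.311, -0.014]
wrist_force: [-17.5, 3.6, 9.8]
gripper_width: 0.0228
grip_force: 60.1
```

```bash
python3 -c "
from h import *
stand()"
```

```text
t 12.55 tcp [0.4824 0.0175 0.0333] head -0.1982 tz [-0.0088 -0.0001 -1.    ] F [-17.4998   3.5884   9.8406] M [ 0.8573  3.479  -0.0071] w 0.02279067290145453 g 60.08393883705139 q [ 0.2837  0.3165 -0.4588  2.0157  0.1816  0.8573 -2.045 ]
STAND tcp x,y -0.14834517707885206 -0.0003874326201393115 F -17.863852184291243 0.05805803496937534
```

Call:
arm_command(motion=[{"dx": 2,"dy": 0,"dz": 0,"yaw": 0},{"dx": 2,"dy": 0,"dz": 0,"yaw": 0},{"dx": 1.5,"dy": 0,"dz": 0,"yaw": 0},{"dx": 1.5,"dy": 0,"dz": 0,"yaw": 0},{"dx": 1.5,"dy": 0,"dz": 0,"yaw": 0},{"dx": 1.5,"dy": 0,"dz": 0,"yaw": 0},{"dx": 1,"dy": 0,"dz": 0,"yaw": 0}])

```text
clock: 13.13
tcp_pos: [0.4964, 0.0145, 0.0338]
orientation: [3.126, -0.312, -0.003]
wrist_force: [-4.3, 0.8, -3.9]
gripper_width: 0.0229
grip_force: 58.9
```

Call:
arm_command(motion=[{"dx": 1.5,"dy": 0,"dz": 0,"yaw": 0},{"dx": 1.5,"dy": 0,"dz": 0,"yaw": 0},{"dx": 1.5,"dy": 0,"dz": 0,"yaw": 0},{"dx": 1.5,"dy": 0,"dz": 0,"yaw": 0},{"dx": 0,"dy": 0,"dz": 0,"yaw": 0}])

```text
clock: 13.55
tcp_pos: [0.5034, 0.0132, 0.0346]
orientation: [3.126, -0.313, 0.001]
wrist_force: [-1.2, 0.3, -7.4]
gripper_width: 0.0228
grip_force: 59.0
```

```bash
python3 -c "
from h import *
stand()"
```

```text
t 13.55 tcp [0.5034 0.0132 0.0346] head -0.1994 tz [ 0.0005 -0.0001 -1.    ] F [-1.154   0.3188 -7.3935] M [ 0.0842  0.6435 -0.0392] w 0.02275009175764471 g 58.988932371139526 q [ 0.2812  0.3471 -0.4483  1.971   0.1953  0.8645 -2.0414]
STAND tcp x,y -0.12687282424597268 -0.0005036193657915709 F -1.194237586960147 0.08434922841527798
```

Call:
arm_command(motion=[{"dx": 0.5,"dy": -0.2,"dz": 0.6,"yaw": 0},{"dx": 1,"dy": -0.1,"dz": 0.6,"yaw": 0},{"dx": 1,"dy": 0,"dz": 0.2,"yaw": 0},{"dx": 1,"dy": 0,"dz": 0,"yaw": 0},{"dx": 1,"dy": 0,"dz": 0,"yaw": 0},{"dx": 1,"dy": 0,"dz": 0,"yaw": 0},{"dx": 0,"dy": 0,"dz": 0,"yaw": 0}])

```text
clock: 14.13
tcp_pos: [0.5092, 0.0125, 0.0335]
orientation: [-3.126, 0.312, -0.002]
wrist_force: [-1.0, 1.0, -4.7]
gripper_width: 0.023
grip_force: 59.3
```

```bash
python3 -c "
from h import *
stand()"
```

```text
t 14.13 tcp [0.5092 0.0125 0.0335] head -0.1992 tz [ 0.0015 -0.     -1.    ] F [-1.0116  0.9942 -4.7078] M [ 0.1195  0.2808 -0.0198] w 0.02303704414794822 g 59.29785490036011 q [ 0.2789  0.3589 -0.4453  1.958   0.2003  0.8656 -2.0419]
STAND tcp x,y -0.12105967779469996 7.8438318655491e-06 F -1.1881990186136506 0.7745756067255325
```

Call:
arm_command(motion=[{"dx": 1,"dy": 0,"dz": 0.2,"yaw": 0},{"dx": 0.7,"dy": 0,"dz": 0,"yaw": 0},{"dx": 0.5,"dy": 0,"dz": 0,"yaw": 0},{"dx": 0,"dy": 0,"dz": 0,"yaw": 0}])

```text
clock: 14.47
tcp_pos: [0.5112, 0.0122, 0.0334]
orientation: [-3.126, 0.312, -0.002]
wrist_force: [-2.7, 0.6, 1.4]
gripper_width: 0.0231
grip_force: 60.0
```

Call:
arm_command(motion=[{"dx": 0.8,"dy": 0,"dz": 0,"yaw": 0},{"dx": 0.7,"dy": 0,"dz": 0,"yaw": 0},{"dx": 0.6,"dy": 0,"dz": 0,"yaw": 0},{"dx": 0,"dy": 0,"dz": 0,"yaw": 0}])

```text
clock: 14.8
tcp_pos: [0.5132, 0.0118, 0.0334]
orientation: [-3.126, 0.312, -0.002]
wrist_force: [-3.5, 1.0, 5.8]
gripper_width: 0.0228
grip_force: 60.4
```

Call:
arm_command(motion=[{"dx": 0.8,"dy": 0,"dz": -0.2,"yaw": 0},{"dx": 0.7,"dy": 0,"dz": 0,"yaw": 0},{"dx": 0.7,"dy": 0,"dz": 0,"yaw": 0},{"dx": 0,"dy": 0,"dz": 0,"yaw": 0}])

```text
clock: 15.13
tcp_pos: [0.5137, 0.0117, 0.0334]
orientation: [3.126, -0.312, -0.004]
wrist_force: [-11.5, 1.8, 13.8]
gripper_width: 0.0228
grip_force: 61.5
```

Call:
arm_command(motion=[{"dx": 0.3,"dy": 0,"dz": -0.3,"yaw": 0},{"dx": 0.3,"dy": 0,"dz": 0,"yaw": 0},{"dx": 0,"dy": 0,"dz": 0,"yaw": 0}])

```text
clock: 15.38
tcp_pos: [0.5137, 0.0117, 0.0333]
orientation: [3.126, -0.312, -0.006]
wrist_force: [-14.2, 2.8, 11.6]
gripper_width: 0.0227
grip_force: 61.4
```

```bash
python3 -c "
from h import *
stand();cap('side','s2',(190,165,140,90))"
```

```text
t 15.38 tcp [0.5137 0.0117 0.0333] head -0.1988 tz [-0.0036 -0.0001 -1.    ] F [-14.2019   2.8166  11.6022] M [ 0.5681  2.704  -0.0785] w 0.02274981088219993 g 61.402859687805176 q [ 0.2774  0.3704 -0.4427  1.9426  0.2028  0.8754 -2.0399]
STAND tcp x,y -0.11647068416675543 2.6805277023311813e-05 F -14.478437692148985 -0.04651573557467836
```

View pics/s2.png

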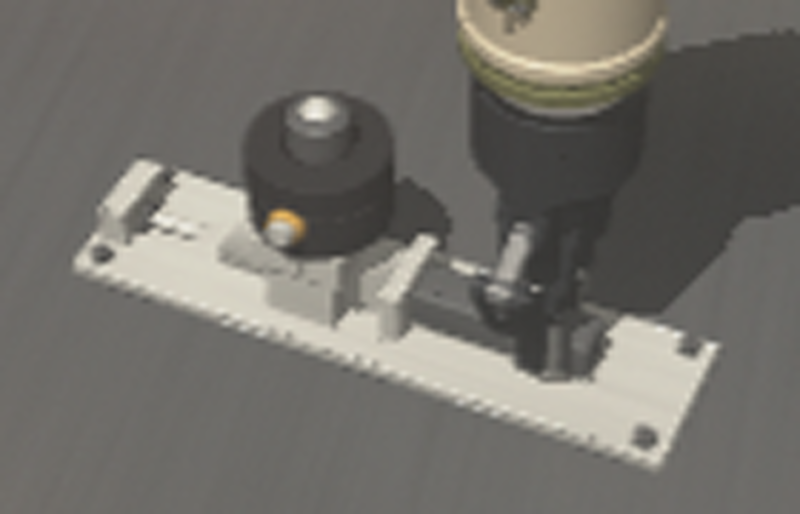

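The side view shows the bit standing proud of the nest at (318,115) and the drift in the slot with its shoulder at (400,285), short of the leg. The force rises with no travel at nose x≈68 mm, so the drift is on the stop. I'll unload, release and rise.

Call:
arm_command(motion=[{"dx": -1,"dy": 0,"dz": -0.3,"yaw": 0},{"dx": -1,"dy": 0,"dz": -0.3,"yaw": 0},{"dx": 0,"dy": 0,"dz": 0,"yaw": 0},{"dx": 0,"dy": 0,"dz": 0,"yaw": 0}])

```text
clock: 15.77
tcp_pos: [0.5133, 0.0115, 0.0337]
orientation: [-3.126, 0.312, 0.0]
wrist_force: [-1.4, 0.8, -4.7]
gripper_width: 0.0228
grip_force: 59.1
```

Call:
arm_command(motion=[{"dx": 0,"dy": 0,"dz": 0,"yaw": 0},{"dx": 0,"dy": 0,"dz": 0,"yaw": 0},{"dx": 0,"dy": 0,"dz": 0,"yaw": 0},{"dx": 0,"dy": 0,"dz": 0,"yaw": 0},{"dx": 0,"dy": 0,"dz": 0,"yaw": 0}], hand=-0.4)

```text
clock: 16.18
tcp_pos: [0.5139, 0.0115, 0.0344]
orientation: [3.126, -0.313, 0.001]
wrist_force: [0.2, 0.1, 0.0]
gripper_width: 0.0598
grip_force: 0.0
```

```bash
python3 -c "
from h import *
stand();rel([.6279,-.0114,.22],0)"
```

```text
t 16.18 tcp [0.5139 0.0115 0.0344] head -0.1994 tz [ 0.0008 -0.0001 -1.    ] F [0.2324 0.0813 0.047 ] M [-0.0226  0.0471 -0.0097] w 0.05982215382013345 g 0.0 q [ 0.2784  0.3662 -0.4431  1.9455  0.2022  0.872  -2.0399]
STAND tcp x,y -0.11631499527479978 -0.00010818023496951198 F 0.21173301959305418 0.12567750185547402
t 16.18 tcp [0.5139 0.0115 0.0344] head -0.1994 tz [ 0.0008 -0.0001 -1.    ] F [0.2324 0.0813 0.047 ] M [-0.0226  0.0471 -0.0097] w 0.05982215382013345 g 0.0 q [ 0.2784  0.3662 -0.4431  1.9455  0.2022  0.872  -2.0399]
tool shift mm [ 116.4702   -0.1673 -185.5191] yaw -0.1993914663021985
```

Call:
arm_command(motion=[{"dx": 0,"dy": 0,"dz": -15,"yaw": 0},{"dx": 0,"dy": 0,"dz": -20,"yaw": 0},{"dx": 0,"dy": 0,"dz": -30,"yaw": 0},{"dx": 0,"dy": 0,"dz": -30,"yaw": 0},{"dx": 0,"dy": 0,"dz": -30,"yaw": 0},{"dx": 0,"dy": 0,"dz": -30,"yaw": 0},{"dx": 0,"dy": 0,"dz": -30,"yaw": 0},{"dx": 0,"dy": 0,"dz": 0,"yaw": -0.1},{"dx": 0,"dy": 0,"dz": 0,"yaw": -0.1},{"dx": 0,"dy": 0,"dz": 0,"yaw": 0},{"dx": 0,"dy": 0,"dz": 0,"yaw": 0}])

```text
clock: 17.1
tcp_pos: [0.5134, 0.0115, 0.219]
orientation: [3.141, -0.004, -0.0]
wrist_force: [-0.5, 0.4, -0.4]
gripper_width: 0.0598
grip_force: 0.0
```

```bash
python3 -c "
from h import *
st();c=cap('wrist','w5')
"
```

```text
t 17.1 tcp [0.5134 0.0115 0.219 ] head -0.0023 tz [-0.     -0.0002 -1.    ] F [-0.5211  0.448  -0.3872] M [-0.0207  0.0316  0.0441] w 0.05976286822689839 g 0.0 q [ 0.3438  0.142  -0.492   1.7736  0.0708  1.2435 -1.7399]
```

View pics/w5.png

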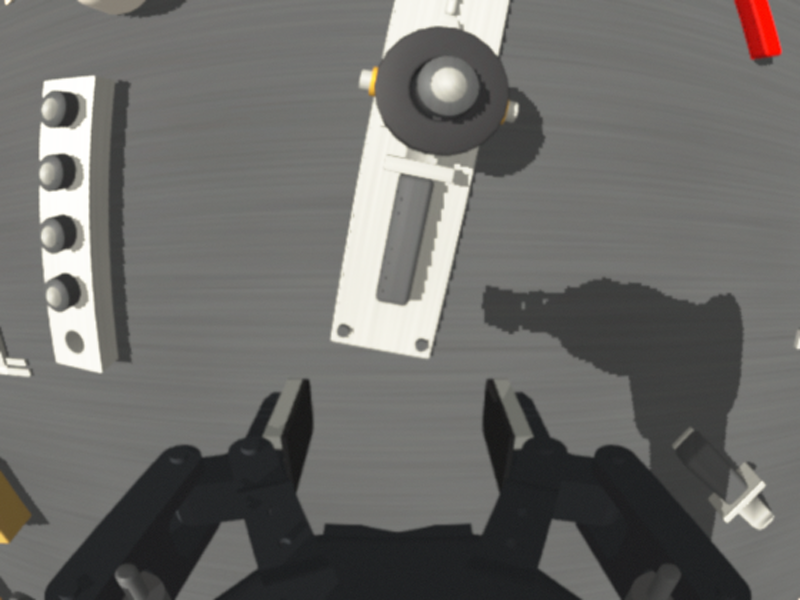

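The bit's head is at (448,85), raised in the nest whose rim is centred at (441,91). The drift lies straight in the slot, and the rack's hole is at (76,342).

```bash
python3 -c "
from h import *
c=pickle.load(open('w5.pkl','rb'));P=lambda u,v,z:onz(c,(u+.5)*.7-.5,(v+.5)*.7-.5,z,True)
print('bit',P(448,84,.118),'nest',P(441,91,.102),'hole',P(76,342,.03))
a,b=P(416,85,.116),P(480,85,.116);print('w',np.linalg.norm(a-b),(a+b)/2)
cs=[(56,363),(103,373),(45,80),(96,75)];print('rack',rigid([(-.125,.028),(-.125,-.028),(.125,.028),(.125,-.028)],[P(*q,.03) for q in cs]))
rel([.6279,-.0114,.123],0)"
```

```text
bit [ 0.62837689 -0.01266922  0.118     ] nest [ 0.62683168 -0.01080242  0.102     ] hole [0.45222822 0.29674727 0.03      ]
w 0.030831324762200015 [ 0.62832816 -0.01299185  0.116     ]
rack (array([0.55104135, 0.28519154]), np.float64(-0.1336749040642907), array([0.00186865, 0.00096438, 0.00097568, 0.00094847]))
t 17.15 tcp [0.5133 0.0115 0.2189] head -0.0027 tz [-0.0003 -0.0001 -1.    ] F [ 1.0799 -0.731  -0.1597] M [ 0.0312  0.004  -0.0327] w 0.059889817187996096 g 0.0 q [ 0.3437  0.1421 -0.4919  1.7738  0.0708  1.2434 -1.7404]
tool shift mm [114.6777  22.5835  95.8474] yaw -0.0027410403843114366
```

Call:
arm_command(motion=[{"dx": 15,"dy": 3.2,"dz": 0,"yaw": 0},{"dx": 20,"dy": 4,"dz": 0,"yaw": 0},{"dx": 25,"dy": 5,"dz": 0,"yaw": 0},{"dx": 25,"dy": 5,"dz": 0,"yaw": 0},{"dx": 20,"dy": 4,"dz": 0,"yaw": 0},{"dx": 9.8,"dy": 2,"dz": 0,"yaw": 0},{"dx": 0,"dy": 0,"dz": 15,"yaw": 0},{"dx": 0,"dy": 0,"dz": 20,"yaw": 0},{"dx": 0,"dy": 0,"dz": 20,"yaw": 0},{"dx": 0,"dy": 0,"dz": 18,"yaw": 0},{"dx": 0,"dy": 0,"dz": 12,"yaw": 0},{"dx": 0,"dy": 0,"dz": 7,"yaw": 0},{"dx": 0,"dy": 0,"dz": 0,"yaw": 0},{"dx": 0,"dy": 0,"dz": 0,"yaw": 0}])

```text
clock: 18.32
tcp_pos: [0.6285, -0.0115, 0.1275]
orientation: [3.142, 0.0, 0.0]
wrist_force: [0.4, -0.2, 0.7]
gripper_width: 0.0595
grip_force: 0.0
```

```bash
python3 -c "
from h import *
rel([.628,-.012,.1225],0)"
```

```text
t 18.32 tcp [ 0.6285 -0.0115  0.1275] head 0.0 tz [ 0.0002 -0.     -1.    ] F [ 0.3925 -0.2486  0.7205] M [-0.01   -0.0277 -0.035 ] w 0.05954790917623451 g 0.0 q [ 0.2852  0.4691 -0.4409  1.575   0.2135  1.1452 -1.7732]
tool shift mm [-0.4803  0.4872  4.9998] yaw 4.872652604465658e-05
```

Call:
arm_command(motion=[{"dx": -0.4,"dy": 0.5,"dz": 2.5,"yaw": 0},{"dx": 0,"dy": 0,"dz": 2,"yaw": 0},{"dx": 0,"dy": 0,"dz": 0,"yaw": 0}])

```text
clock: 18.57
tcp_pos: [0.628, -0.0121, 0.1229]
orientation: [3.141, 0.001, 0.001]
wrist_force: [-0.7, 0.5, 0.4]
gripper_width: 0.0599
grip_force: 0.0
```

Call:
arm_command(motion=[{"dx": 0,"dy": 0,"dz": 0,"yaw": 0},{"dx": 0,"dy": 0,"dz": 0,"yaw": 0},{"dx": 0,"dy": 0,"dz": 0,"yaw": 0},{"dx": 0,"dy": 0,"dz": 0,"yaw": 0},{"dx": 0,"dy": 0,"dz": 0,"yaw": 0},{"dx": 0,"dy": 0,"dz": 0,"yaw": 0},{"dx": 0,"dy": 0,"dz": 0,"yaw": 0}], hand=1)

```text
clock: 19.15
tcp_pos: [0.6281, -0.0121, 0.1231]
orientation: [3.141, 0.001, 0.001]
wrist_force: [-0.2, 0.1, 4.8]
gripper_width: 0.0272
grip_force: 58.9
```

```bash
python3 -c "
from h import *
st()"
```

```text
t 19.15 tcp [ 0.6281 -0.0121  0.1231] head 0.0007 tz [ 0.0008 -0.0002 -1.    ] F [-0.1863  0.1426  4.8304] M [-0.1486  0.1649  0.058 ] w 0.027183345199335674 g 58.91276417267363 q [ 0.2855  0.4725 -0.44    1.5803  0.2156  1.1364 -1.7732]
```

Call:
arm_command(motion=[{"dx": 0,"dy": 0,"dz": -3,"yaw": 0},{"dx": 0,"dy": 0,"dz": -6,"yaw": 0},{"dx": 0,"dy": 0,"dz": -10,"yaw": 0},{"dx": 0,"dy": 0,"dz": -15,"yaw": 0},{"dx": 0,"dy": 0,"dz": -15,"yaw": 0},{"dx": 0,"dy": 0,"dz": -15,"yaw": 0},{"dx": 0,"dy": 0,"dz": -10,"yaw": 0},{"dx": 0,"dy": 0,"dz": 0,"yaw": 0}])

```text
clock: 19.82
tcp_pos: [0.629, -0.0119, 0.1995]
orientation: [3.141, 0.001, 0.006]
wrist_force: [0.2, -0.1, -1.9]
gripper_width: 0.0274
grip_force: 59.2
```

```bash
python3 -c "
from h import *
rel([.452,.297,.15],0.03)"
```

```text
t 19.82 tcp [ 0.629  -0.0119  0.1995] head 0.0008 tz [ 0.0039 -0.0002 -1.    ] F [ 0.1935 -0.1019 -1.9353] M [ 0.01   -0.0062  0.0037] w 0.027423690359732533 g 59.204503702030706 q [ 0.2939  0.4064 -0.4526  1.5013  0.1826  1.2718 -1.7498]
tool shift mm [-176.9045 -309.0302   48.7915] yaw -0.029216288912614338
```

Call:
arm_command(motion=[{"dx": -9,"dy": -10,"dz": 0,"yaw": 0},{"dx": -16,"dy": -22,"dz": 0,"yaw": 0},{"dx": -16,"dy": -22,"dz": 0,"yaw": 0},{"dx": -16,"dy": -22,"dz": 0,"yaw": 0},{"dx": -16,"dy": -22,"dz": 0,"yaw": 0},{"dx": -16,"dy": -22,"dz": 0,"yaw": 0},{"dx": -16,"dy": -22,"dz": 0,"yaw": 0},{"dx": -16,"dy": -22,"dz": 0,"yaw": 0},{"dx": -16,"dy": -22,"dz": 0,"yaw": 0},{"dx": -16,"dy": -22,"dz": 5,"yaw": 0},{"dx": -16,"dy": -22,"dz": 10,"yaw": 0},{"dx": -16,"dy": -22,"dz": 10,"yaw": 0},{"dx": -16,"dy": -22,"dz": 10,"yaw": 0},{"dx": -16,"dy": -22,"dz": 10,"yaw": 0},{"dx": -12,"dy": -14,"dz": 0,"yaw": 0},{"dx": 0,"dy": 0,"dz": 0,"yaw": -0.03},{"dx": 0,"dy": 0,"dz": 0,"yaw": 0},{"dx": 0,"dy": 0,"dz": 0,"yaw": 0}])

```text
clock: 21.32
tcp_pos: [0.3987, 0.2973, 0.1512]
orientation: [3.141, 0.047, -0.001]
wrist_force: [-0.1, 1.4, -2.5]
gripper_width: 0.0274
grip_force: 59.3
```

```bash
cat > hole.py <<'E'
from h import *
st();c=cap('wrist','w6');g=cv2.cvtColor(c['pixels'],cv2.COLOR_RGB2GRAY)
t=np.array([.452,.2975]);th=-.13;n=np.arange(-.045,.0451,.0005)
X,Y=np.meshgrid(n,n,indexing='ij')
W=np.c_[t[0]+np.cos(th)*X.ravel()-np.sin(th)*Y.ravel(),t[1]+np.sin(th)*X.ravel()+np.cos(th)*Y.ravel(),np.full(X.size,.03)]
p=proj(c,W,True).astype(np.float32);o=cv2.remap(g,p[:,0].reshape(X.shape),p[:,1].reshape(X.shape),cv2.INTER_LINEAR)
cv2.imwrite('pics/hole.png',cv2.resize(o,None,fx=3,fy=3))
print('px of hole',proj(c,[[.452,.2975,.03]],True))
m=(o<140).astype(np.uint8);k,l,s,ce=cv2.connectedComponentsWithStats(m)
for i in range(1,k):
    if s[i,4]>80:
        q=(ce[i][::-1])*.0005-.045;print('comp area mm2',s[i,4]*.25,'bbox(y,x,w,h)',s[i,:4],'world',t[0]+np.cos(th)*q[0]-np.sin(th)*q[1],t[1]+np.sin(th)*q[0]+np.cos(th)*q[1])
# edges of the bright top: medians over y rows and x cols
b=o>140;print('y extent rows',[ (n[b[i]].min(),n[b[i]].max()) for i in (75,90,105)],'x start',[n[b[:,j]].min() for j in(50,60,120,130)])
E
python3 hole.py
```

```text
t 21.32 tcp [0.3987 0.2973 0.1512] head 0.03 tz [-0.0003 -0.0006 -1.    ] F [-0.0947  1.3715 -2.4772] M [-0.0064  0.0464  0.0148] w 0.027439689656301496 g 59.337405178521294 q [-0.0842  0.2029 -0.707   1.8838  0.1471  1.1077 -2.388 ]
px of hole [[279.8805 143.2025]]
comp area mm2 4132.0 bbox(y,x,w,h) [  0   0 181 181] world 0.44227327265125443 0.29714117713909427
comp area mm2 226.5 bbox(y,x,w,h) [85 69 31 43] world 0.45265316803618155 0.30270037844561537
comp area mm2 272.0 bbox(y,x,w,h) [ 47 159  74  22] world 0.4918671772702078 0.2886301698510868
y extent rows [(np.float64(-0.026499999999999982), np.float64(0.03000000000000007)), (np.float64(-0.026499999999999982), np.float64(0.03000000000000007)), (np.float64(-0.026499999999999982), np.float64(0.03000000000000007))] x start [np.float64(-0.02549999999999998), np.float64(-0.02549999999999998), np.float64(-0.02549999999999998), np.float64(-0.02549999999999998)]
```

```bash
python3 -c "
from h import *
rel([.4518,.299,.09],0.03)"
```

```text
t 21.37 tcp [0.399  0.2971 0.1513] head 0.029 tz [-0.0001 -0.0005 -1.    ] F [ 0.276  -0.4844 -2.0304] M [0.0069 0.0328 0.0038] w 0.027233822925615096 g 59.33744262824803 q [-0.0838  0.2028 -0.7067  1.8836  0.147   1.1077 -2.3882]
tool shift mm [52.8597 -0.4257 61.301 ] yaw -0.0010115858987838552
```

Call:
arm_command(motion=[{"dx": 10,"dy": -0.4,"dz": 0,"yaw": 0},{"dx": 15,"dy": 0,"dz": 0,"yaw": 0},{"dx": 15,"dy": 0,"dz": 0,"yaw": 0},{"dx": 8,"dy": 0,"dz": 0,"yaw": 0},{"dx": 4.8,"dy": 0,"dz": 5,"yaw": 0},{"dx": 0,"dy": 0,"dz": 15,"yaw": 0},{"dx": 0,"dy": 0,"dz": 15,"yaw": 0},{"dx": 0,"dy": 0,"dz": 15,"yaw": 0},{"dx": 0,"dy": 0,"dz": 11,"yaw": 0},{"dx": 0,"dy": 0,"dz": 0,"yaw": 0},{"dx": 0,"dy": 0,"dz": 0,"yaw": 0}])

```text
clock: 22.28
tcp_pos: [0.4511, 0.2997, 0.0902]
orientation: [3.141, 0.048, -0.002]
wrist_force: [0.5, 0.2, -1.2]
gripper_width: 0.0273
grip_force: 59.4
```

```bash
python3 -c "
from h import *
rel([.4518,.299,.07],0.03)"
```

```text
t 22.28 tcp [0.4511 0.2997 0.0902] head 0.0308 tz [-0.0011 -0.0005 -1.    ] F [ 0.4947  0.2298 -1.2353] M [ 0.0152  0.0182 -0.0095] w 0.02726309457885949 g 59.384495353697275 q [-0.115   0.3772 -0.6505  1.8301  0.2639  1.023  -2.4107]
tool shift mm [ 0.7356  0.6745 20.2341] yaw 0.0008243397108003807
```

Call:
arm_command(motion=[{"dx": 0.6,"dy": 0.6,"dz": 5,"yaw": 0},{"dx": 0,"dy": 0,"dz": 4,"yaw": 0},{"dx": 0,"dy": 0,"dz": 3,"yaw": 0},{"dx": 0,"dy": 0,"dz": 3,"yaw": 0},{"dx": 0,"dy": 0,"dz": 0,"yaw": 0}])

```text
clock: 22.7
tcp_pos: [0.4518, 0.299, 0.0751]
orientation: [3.141, 0.048, -0.001]
wrist_force: [-0.8, -0.2, -1.4]
gripper_width: 0.0273
grip_force: 59.4
```

Call:
arm_command(motion=[{"dx": 0,"dy": 0,"dz": 2,"yaw": 0},{"dx": 0,"dy": 0,"dz": 2,"yaw": 0},{"dx": 0,"dy": 0,"dz": 1,"yaw": 0},{"dx": 0,"dy": 0,"dz": 0,"yaw": 0}])

```text
clock: 23.03
tcp_pos: [0.4519, 0.2992, 0.0704]
orientation: [3.141, 0.048, -0.0]
wrist_force: [-0.4, -0.0, -1.8]
gripper_width: 0.0275
grip_force: 59.4
```

Call:
arm_command(motion=[{"dx": 0,"dy": 0,"dz": 1.5,"yaw": 0},{"dx": 0,"dy": 0,"dz": 1.5,"yaw": 0},{"dx": 0,"dy": 0,"dz": 1.5,"yaw": 0},{"dx": 0,"dy": 0,"dz": 1.5,"yaw": 0},{"dx": 0,"dy": 0,"dz": 1,"yaw": 0},{"dx": 0,"dy": 0,"dz": 0,"yaw": 0}])

```text
clock: 23.53
tcp_pos: [0.4519, 0.2991, 0.0633]
orientation: [3.141, 0.048, -0.001]
wrist_force: [-0.2, -0.2, -1.7]
gripper_width: 0.0273
grip_force: 59.4
```

Call:
arm_command(motion=[{"dx": 0,"dy": 0,"dz": 1,"yaw": 0},{"dx": 0,"dy": 0,"dz": 1,"yaw": 0},{"dx": 0,"dy": 0,"dz": 1,"yaw": 0},{"dx": 0,"dy": 0,"dz": 0,"yaw": 0}])

```text
clock: 23.87
tcp_pos: [0.4519, 0.2991, 0.0604]
orientation: [3.141, 0.048, -0.0]
wrist_force: [-0.4, 0.1, -1.9]
gripper_width: 0.0271
grip_force: 59.4
```

Call:
arm_command(motion=[{"dx": 0,"dy": 0,"dz": 1,"yaw": 0},{"dx": 0,"dy": 0,"dz": 1,"yaw": 0},{"dx": 0,"dy": 0,"dz": 0,"yaw": 0}])

```text
clock: 24.12
tcp_pos: [0.4519, 0.2991, 0.0584]
orientation: [3.141, 0.048, -0.0]
wrist_force: [-0.7, 0.3, -1.9]
gripper_width: 0.0273
grip_force: 59.4
```

Call:
arm_command(motion=[{"dx": 0,"dy": 0,"dz": 1,"yaw": 0},{"dx": 0,"dy": 0,"dz": 1,"yaw": 0},{"dx": 0,"dy": 0,"dz": 1,"yaw": 0},{"dx": 0,"dy": 0,"dz": 0,"yaw": 0}])

```text
clock: 24.45
tcp_pos: [0.4519, 0.2991, 0.0553]
orientation: [3.141, 0.048, -0.0]
wrist_force: [0.3, 0.2, -1.6]
gripper_width: 0.0275
grip_force: 59.4
```

Call:
arm_command(motion=[{"dx": 0,"dy": 0,"dz": 0.7,"yaw": 0},{"dx": 0,"dy": 0,"dz": 0.7,"yaw": 0},{"dx": 0,"dy": 0,"dz": 0,"yaw": 0}])

```text
clock: 24.7
tcp_pos: [0.4519, 0.2991, 0.054]
orientation: [3.141, 0.048, -0.0]
wrist_force: [0.1, -0.0, -2.0]
gripper_width: 0.0274
grip_force: 59.4
```

Call:
arm_command(motion=[{"dx": 0,"dy": 0,"dz": 0.7,"yaw": 0},{"dx": 0,"dy": 0,"dz": 0.7,"yaw": 0},{"dx": 0,"dy": 0,"dz": 0,"yaw": 0}])

```text
clock: 24.95
tcp_pos: [0.4521, 0.2993, 0.0536]
orientation: [3.141, 0.048, 0.001]
wrist_force: [-3.3, -2.9, 8.7]
gripper_width: 0.0274
grip_force: 60.5
```

Call:
arm_command(motion=[{"dx": 0,"dy": 0,"dz": -0.6,"yaw": 0},{"dx": 0,"dy": 0,"dz": 0,"yaw": 0},{"dx": 0,"dy": 0,"dz": 0,"yaw": 0},{"dx": 0,"dy": 0,"dz": 0,"yaw": 0},{"dx": 0,"dy": 0,"dz": 0,"yaw": 0},{"dx": 0,"dy": 0,"dz": 0,"yaw": 0}], hand=-0.4)

```text
clock: 25.45
tcp_pos: [0.452, 0.2992, 0.0533]
orientation: [3.141, 0.048, 0.0]
wrist_force: [0.0, 0.1, -0.6]
gripper_width: 0.0598
grip_force: 0.0
```

Call:
arm_command(motion=[{"dx": 0,"dy": 0,"dz": -10,"yaw": 0},{"dx": 0,"dy": 0,"dz": -15,"yaw": 0},{"dx": 0,"dy": 0,"dz": -25,"yaw": 0},{"dx": 0,"dy": 0,"dz": -30,"yaw": 0},{"dx": 0,"dy": 0,"dz": -30,"yaw": 0},{"dx": -30,"dy": 0,"dz": -30,"yaw": 0},{"dx": -30,"dy": 0,"dz": -20,"yaw": 0},{"dx": 0,"dy": 0,"dz": 0,"yaw": 0},{"dx": 0,"dy": 0,"dz": 0,"yaw": 0}])

```text
clock: 26.2
tcp_pos: [0.3921, 0.2981, 0.2151]
orientation: [-3.141, -0.051, -0.007]
wrist_force: [0.9, -0.5, -0.4]
gripper_width: 0.06
grip_force: 0.0
```

```bash
python3 -c "
from h import *
from cell import imaging
st();c=imaging.capture('top');s=imaging.capture('side');a=c['pixels'][130:270,110:410,::-1];b=s['pixels'][170:350,180:320,::-1]
a=cv2.resize(a,None,fx=1.5,fy=1.5,interpolation=3);b=cv2.resize(b,None,fx=2.5,fy=2.5,interpolation=3);o=np.zeros((450,800,3),np.uint8);o[:210,:450]=a;o[:450,450:]=b
w=imaging.capture('wrist')['pixels'][20:240,120:560,::-1];w=cv2.resize(w,(450,225));o[215:440,:450]=w
cv2.imwrite('pics/final.png',o)"
```

```text
t 26.2 tcp [0.3921 0.2981 0.2151] head 0.0326 tz [ 0.0041  0.0005 -1.    ] F [ 0.9431 -0.5025 -0.4343] M [-0.0414 -0.064   0.0071] w 0.060043822932987184 g 0.0 q [-0.0564  0.1183 -0.7259  1.8215  0.086   1.2292 -2.3456]
```

View pics/final.png

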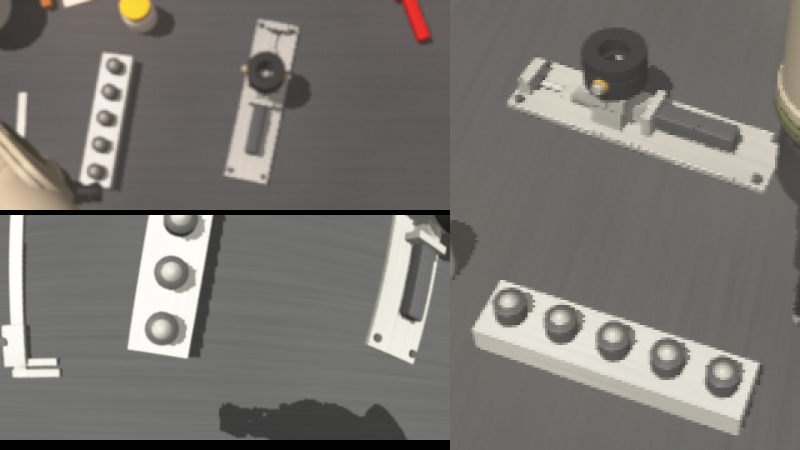

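The final views show all five rack bits level, the newest at (723,375), the nest empty, the drift straight in the slot, and the jar and caliper where they were. I'm handing in.

```bash
python3 -c "
from cell import order
print(order.close_job())"
```

```text
the job is handed in; nothing more can be done
None
```

The job is handed in: I felt the drift come up against the stop screw (about 14 N) and left it in the slot holding the rod up, the freed bit stands fully down in the rack's empty hole, and I moved neither the jar, caliper nor tongs; no verdict came back, and the drift may sit up to about 0.4 mm off the screw after I let go.

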